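# Find the plate that stayed flat with a straightedge

### The arm

A 6-joint arm with a two-finger parallel gripper is mounted at the origin on the work surface. World frame = base frame: x ahead of the robot, y to its left, z up, the work surface at z = 0. Lengths are in m, angles in degrees, forces in N, time in s.
With the tool pointing down it reaches from about 0.375 to 0.925 m from the base axis. Payload 5.7 kg.
Tool frame: the origin (TCP) lies midway between the tips of the shut fingers; the grasp point (between the pads) lies 19 mm behind it; y points along the fingers, x is the direction in which the jaws open and shut, and the axes are right-handed (so a half turn about y gives the same grasp; the last joint's range is limited). The gripper opens to 85 mm and grips with 20 to 120 N. Pads are 22 mm wide; open, the fingers measure 114 mm over their backs; the gripper's body (76 mm by 85 mm) begins 54 mm behind the grasp point. The pads swing forward as they close: fully open they stand 13 mm farther back than shut.
Start: joints at [64.395, 20.558, 86.54, -0, 72.909, -6.595], TCP at [0.195, 0.567, 0.231] pointing down, gripper open.
Joint ranges: [-170.27, 170.27], [-57.76, 135], [12.27, 136.19], [-55.21, 235.2], [11.17, 155.16], [-170.74, 170.74]. Speed limits (degrees/s): [136.94, 136.94, 180, 180, 180, 180].

### API

Orientations are given as a 3x3 rotation matrix whose columns are the frame's x, y, z axes.
In Python, from station import * gives the robot as it stands. The module is installed in compiled form; this text tells all that it offers.
- The arm moves only by the tool apply_moves, never from a script. Its argument "series" is a list of rows, each a list of 7 numbers: the shift along the world's x, y, z in m, then the turn, a rotation vector about the world's x, y, z in rad, then the opening, from 0 (shut) to 1 (fully open). A call has 1 to 12 rows; each row shifts and turns the commanded pose from where the row before left it; what a row does not reach is not made up. A row lasts 1/8 s, in which the tool goes at most 62.5 mm and 10.7 degrees, less where a joint would pass 70% of its speed; a pose out of reach is approached as far as the arm can. A call is refused whole if a number of a shift passes 0.0625 or a number of a turn 0.188, either way. A call with a gripper value outside its range is refused whole. The fingers move at their own pace and stop on an object; the grip force is fixed at half the most. Time passes only in rows, so rows that do not move let the fingers close. It gives the time, the measured TCP pose, the force and the opening at its end, in the units of the state.
- get_state(): the state, without advancing time (a new reading comes with each control period).
- grab_frame(name): name is "scene" or "top"; returns a dict with "img" (400x640x3 uint8, red, green, blue), "z_map" (400x640 float32, m along the optical axis (not along the pixel's ray), 0 where there is no reading), "camera_matrix" (3x3 intrinsics, pixels), "position" and "attitude" of the camera in the world. Camera axes: x right, y up, looking along -z (the intrinsics and any distortion apply to the point x, -y, -z); pixel columns grow to the right and rows downward; lengths in m; the calibration is good to about 2 mm. A picture is of the moment at which its call begins.
- job_done(): hands the job in, once; it reports no verdict.
The state is a dict: "clock": time; "qpos": joint angles; "dq": joint speeds; "joint_efforts": joint torques, N m; "eef_pos": TCP position; "ee_rot": TCP orientation; "ft_force": force on the tool from outside, world axes, zero at the start; "ft_torque": the same for the moment, N m; "width": finger opening in m.
Only numpy, scipy, OpenCV 4.12 (cv2) and the standard library are available. Lean on these libraries where they do the work, as an engineer would, in place of code of your own. Each camera call takes 0.05 s, during which the arm holds its last target.

### The job

One of the two welded plates on the fixture board has pulled out of flat along its weld seam and the other is still flat. Find out which by setting the straightedge down softly (neither dropped nor pushed down hard) centrally across a plate, square to its weld seam, and pressing gently with the fingertips on its left end and then on its right end to see whether it rocks; when you reach the plate on which it does not rock under either press (left end first, then right end, as seen from the robot), leave the straightedge lying across that plate and let go. A light push of about 5 to 10 newtons is enough and more than 25 newtons, even for a moment, spoils the edge; do not disturb the hammer, the can or the steel offcut on the bench.

Things in the scene. Friction and masses are not known exactly. Their poses are not given: they have to be found in the camera images.
- straightedge_grip (a point): The loose straightedge: an aluminium bar 190 mm long, 30 mm wide, 10 mm thick, about 0.2 kg, with a black grip block on top of its middle, 30 mm along the bar, 20 mm across it and 26 mm high. This point is the centre of the grip block, 23 mm above the bar's underside (13 mm above the bar's top, 13 mm below the block's top). Own x axis along the bar, z up. It starts lying on the bench between the robot and the fixture board.
- end_1 (a point): Where to press one end of the straightedge: on the bar's top face, 20 mm in from the end on the bar's own +x side (75 mm from its middle).
- end_2 (a point): Where to press the other end of the straightedge: on the bar's top face, 20 mm in from the end on its own -x side (75 mm from its middle).
- fixture: Fixed steel board on the bench, 500 (y) x 180 (x) x 20 mm; origin under its centre. Two plates 200 (y) x 140 (x) x 10 mm, weld seam along x in the middle, are fixed on it on firm rubber strips (they sink 1 mm under 12 N). One is flat and level; the other is a shallow roof, seam 3.5 mm above its left and right edges (0.035 rad slopes): on it the bar lies tipped; a pressed end drops 5 mm, the other rises. Sides change.
- station_left (a point): Left station, on the board's top face (20 mm above the bench), below where the middle of the bar should lie, which is 20 mm nearer the robot than the plate's middle. Own y across the plate (square to the seam, to the robot's left), x along the seam away from the robot, z up. Seam within 4 mm of this point in y. The plate's top is 15 to 31 mm above this point, each plate differently: not measured.
- station_right (a point): Right station of the same board, 260 mm to the right of the left one, with the other plate: everything else as for the left station.
- chipping_hammer: Bystander: chipping hammer lying on the bench to the left, 170 mm long, wooden handle; origin near its middle on the bench.
- spray_can: Bystander: spray can standing on the bench to the right, 66 mm across, 190 mm high; origin at the centre of its base.
- offcut: Bystander: dark steel offcut 100 x 70 x 12 mm lying on the bench to the right; origin at the centre of its underside.
There are look-alikes about, which are no part of the job. Of the things like the part that bears straightedge_grip, leave any that is blue or red; of the rest the larger one is meant.

How it is judged:
By the outcome, as a careful person would: the job done as asked, in the order asked, and still so for the second after the job is handed in, with the robot touching nothing.
It also fails if it takes over 72 s, if anything falls off the work surface, if the arm or the gripper's body presses on something with over 40 N, if the wrist force passes 120 N, or if a joint passes its speed limit or range.

## Working session

There is one attempt and no reset: what is moved stays moved. The work goes in short steps, Python scripts to look and compute and a tool call to move; the robot and the scene stay as the last step left them, time stands still between calls to the robot, and variables do not carry over. Pictures are saved under pics/ and viewed, and the job is handed in when it is done.

Besides the shell and the picture viewer there is one more tool, called after "Call:" as name(argument=value, ...), one argument or row to a line, values as JSON. apply_moves: Moves the arm, as the interface text tells. Its arguments: {"type":"object","properties":{"series":{"type":"array"}},"required":["series"]}

```bash
mkdir -p pics; cat > h.py <<'E'
from station import *
import numpy as np, cv2, pickle
def snap(name,tag):
    f=grab_frame(name); pickle.dump(f,open(f'pics/{tag}.pkl','wb'))
    cv2.imwrite(f'pics/{tag}.png',f['img'][:,:,::-1]); return f
def pts(f):
    K=np.array(f['camera_matrix']);z=f['z_map'];v,u=np.mgrid[0:400,0:640]
    c=np.stack([(u-K[0,2])/K[0,0]*z,-(v-K[1,2])/K[1,1]*z,-z],-1)
    R=np.array(f['attitude']);
    return c@R.T+np.array(f['position'])
def ray(f,u,v,h):
    K=np.array(f['camera_matrix']);d=np.array([(u-K[0,2])/K[0,0],-(v-K[1,2])/K[1,1],-1])
    d=np.array(f['attitude'])@d;p=np.array(f['position']);return p+d*(h-p[2])/d[2]
E
python3 - <<'E'
from h import *
for n in('scene','top'):
    f=snap(n,n+'0');print(n,{k:(np.round(v,4).tolist() if k!='z_map' else 0) for k,v in f.items() if k!='img'}, (f['z_map']>0).mean())
print(get_state())
E
```

```text
scene {'z_map': 0, 'camera_matrix': [[453.6386, 0.0, 322.021], [0.0, 453.6386, 197.8669], [0.0, 0.0, 1.0]], 'position': [1.1044, -0.1609, 1.0965], 'attitude': [[0.231, -0.8306, 0.5067], [0.9728, 0.1891, -0.1335], [0.0151, 0.5238, 0.8517]]} 0.996140625
top {'z_map': 0, 'camera_matrix': [[422.9037, 0.0, 321.6496], [0.0, 422.9037, 197.8947], [0.0, 0.0, 1.0]], 'position': [0.2998, 0.0179, 1.1737], 'attitude': [[-0.0086, 0.9827, -0.1852], [-0.9998, -0.0051, 0.0189], [0.0176, 0.1854, 0.9825]]} 0.99591796875
{'clock': 0.1, 'qpos': array([ 6.43959414e+01,  2.05924351e+01,  8.65946551e+01, -2.01915443e-04,
        7.29102863e+01, -6.59690061e+00]), 'dq': array([-0.11686539, -0.00145682, -0.10150911,  0.01661677, -0.06609422,
       -0.01517719]), 'joint_efforts': array([ 2.21825867e-04, -5.28651273e+01, -2.79350996e+01, -6.69689985e-05,
        5.03268020e-03,  5.19274010e-05]), 'eef_pos': array([0.19516229, 0.56669369, 0.23053952]), 'ee_rot': array([[ 3.25684676e-01, -7.31418067e-04, -9.45478163e-01],
       [ 9.45476938e-01, -1.53410452e-03,  3.25685441e-01],
       [-1.68867454e-03, -9.99998556e-01,  1.91904580e-04]]), 'ft_force': array([ 0.51691995,  0.54104457, -0.42844181]), 'ft_torque': array([ 0.03108153, -0.00199496, -0.01144451]), 'width': 0.08535901961832067}
```

View pics/scene0.png

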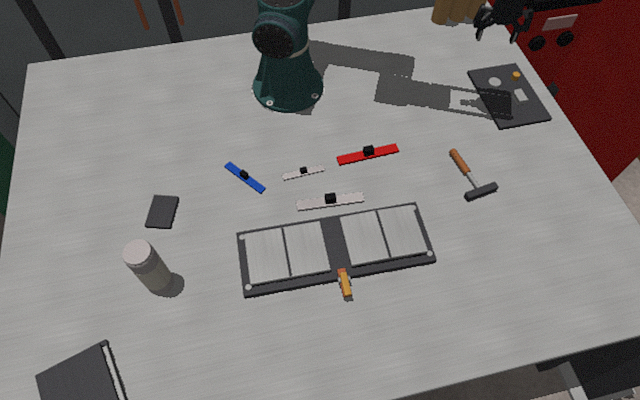

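View pics/top0.png

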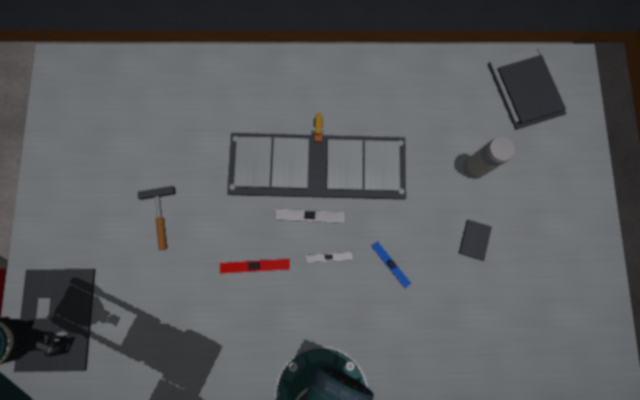

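Candidates (top view): large silver bar (310,216), small silver bar (330,257), red bar (255,266), blue bar (391,264). The larger uncoloured one at (310,216) is the one meant. I'll check it in a crop and measure it.

```bash
python3 - <<'E'
from h import *
T=pickle.load(open('pics/top0.pkl','rb'));S=pickle.load(open('pics/scene0.pkl','rb'))
c=T['img'][120:280,210:430,::-1];cv2.imwrite('pics/crop1.png',cv2.resize(c,None,fx=3.4,fy=3.4,interpolation=cv2.INTER_CUBIC))
for n,f in(('top',T),('scene',S)):
    P=pts(f);hsv=cv2.cvtColor(f['img'],cv2.COLOR_RGB2HSV)
    X,Y,Z=P[...,0],P[...,1],P[...,2]
    print(n,'bench z',np.median(Z[(abs(X-.45)<.1)&(Y>.2)&(Y<.24)]))
    # bar region
    m=((X>.36)&(X<.52)&(Y>-.15)&(Y<.2)&(Z>.005)&(Z<.06)).astype(np.uint8)
    nn,l,st,ce=cv2.connectedComponentsWithStats(m)
    for i in range(1,nn):
        if st[i,4]>40:
            q=P[l==i];r=cv2.minAreaRect((q[:,:2]*1000).astype(np.float32));print(i,st[i],ce[i],r,np.percentile(q[:,2],[5,50,95,100]))
    # black grip
    g=(f['img'].max(-1)<60)&(X>.36)&(X<.5)&(abs(Y)<.2)
    nn,l,st,ce=cv2.connectedComponentsWithStats(g.astype(np.uint8))
    for i in range(1,nn):
        if st[i,4]>15:
            q=P[l==i];print('blk',st[i],ce[i],q.mean(0),np.percentile(q[:,2],[5,50,95]))
    # board
    m=((X>.48)&(X<.75)&(Y>-.35)&(Y<.35)&(Z>.012)&(Z<.08)).astype(np.uint8)
    nn,l,st,ce=cv2.connectedComponentsWithStats(m)
    for i in range(1,nn):
        if st[i,4]>100:
            q=P[l==i];r=cv2.minAreaRect((q[:,:2]*1000).astype(np.float32));print('board',st[i],r,np.percentile(q[:,2],[1,5,25,50,75,95,100]))
E
```

```text
top bench z 8.330227831088166e-06
14 [275 208  70  15 725] [309.63448276 215.27310345] ((470.8681945800781, 29.4132080078125), (191.1278076171875, 32.453033447265625), 87.2143325805664) [0.00623608 0.00992181 0.0353695  0.04193747]
50 [311 253  27   3  43] [324.11627907 254.30232558] ((362.9752502441406, -9.735027313232422), (5.982734203338623, 71.36309814453125), 0.603840708732605) [0.00538012 0.00734765 0.0240844  0.02720824]
blk [305 212  10   6  54] [309.16666667 214.51851852] [0.46868496 0.03028696 0.03522163] [0.03124783 0.03535922 0.03937803]
board [  227   115   179    84 11085] ((636.428466796875, 7.4371337890625), (501.13232421875, 226.8003692626953), 88.3974380493164) [0.01493985 0.01707301 0.02110756 0.03787678 0.04104513 0.04458414
 0.05245997]
scene bench z 0.0015196549910296842
5 [294 169  22   9  77] [303.54545455 172.71428571] ((367.78973388671875, -20.874980926513672), (63.88541793823242, 14.683767318725586), 89.43490600585938) [0.00547802 0.00923003 0.02508299 0.02697898]
105 [294 192  72  19 724] [330.00828729 200.22099448] ((465.1609191894531, 30.257965087890625), (199.42694091796875, 48.72580337524414), 86.59896087646484) [0.00671372 0.01154144 0.0368502  0.04206468]
blk [301 169   6   5  25] [303.44 170.92] [ 0.36227584 -0.02331206  0.01881458] [0.01062786 0.01812015 0.02595731]
blk [325 193  11  11 103] [329.95145631 198.06796117] [0.47549165 0.02738159 0.0301402 ] [0.01309801 0.03360614 0.03908801]
board [  237   202   200    96 12243] ((636.0162353515625, 7.7817535400390625), (502.2533264160156, 228.6787872314453), 88.3588638305664) [0.01548599 0.01866314 0.02265858 0.03958118 0.04253854 0.04612114
 0.05274459]
```

View pics/crop1.png

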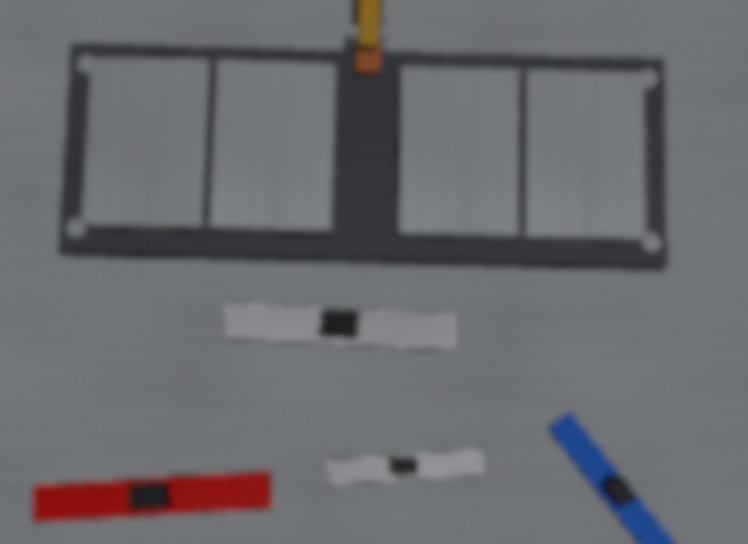

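```bash
python3 - <<'E'
from h import *
for tag in('top0','scene0'):
    f=pickle.load(open(f'pics/{tag}.pkl','rb'));P=pts(f);X,Y,Z=np.moveaxis(P,-1,0)
    dz=0 if tag=='top0' else .0015
    m=(X>.42)&(X<.51)&(Y>-.1)&(Y<.16)&(Z-dz>.006)&(Z-dz<.06)
    lo=m&(Z-dz<.016); q=P[lo]; 
    rp=np.array([ray(f,u,v,.01) for v,u in np.argwhere(m)]) 
    # bar-only pixels near each end for angle
    e=rp[(abs(rp[:,1]-.03)>.025)]
    w,V=np.linalg.eigh(np.cov(e[:,:2].T));a=V[:,1]*np.sign(V[1,1]);print(tag,'bar pca dir',a,np.degrees(np.arctan2(-a[0],a[1])))
    s=(e[:,:2]@a);n=e[:,:2]@np.array([-a[1],a[0]]);
    cs=(s.min()+s.max())/2;cn=np.median(n);print(' centre',cs*a+cn*np.array([-a[1],a[0]]),'len',np.ptp(s))
    # board corners via hull of raised mask at rays z=.02, dark pixels
    hsv=cv2.cvtColor(f['img'],cv2.COLOR_RGB2HSV)
    d=((f['img'].max(-1)<95)&(X>.5)&(X<.75)&(abs(Y)<.32)&(Z>.005)&(hsv[...,1]<110)).astype(np.uint8)
    nn,l,st,ce=cv2.connectedComponentsWithStats(d);i=1+np.argmax(st[1:,4]);print(st[i])
    b=np.array([ray(f,u,v,.02)[:2] for v,u in np.argwhere(l==i)])
    cv2.imwrite(f'pics/m_{tag}.png',(l==i)*255)
    r=cv2.minAreaRect((b*1000).astype(np.float32));print(' board',r)
    c,(w_,h_),an=r
    # robust edges: fit line to lower(x) edge & side edges
    th=np.radians(an-90 if an>45 else an); ex=np.array([np.cos(th),np.sin(th)]);ey=np.array([-ex[1],ex[0]])
    print(' ex',ex,'ang',np.degrees(th))
    # plates heights profile
    C=np.array(c)/1000
    u_=(P[...,:2]-C)@ex; v_=(P[...,:2]-C)@ey
    for yc in np.arange(-.23,.24,.02):
        k=(abs(v_-yc)<.006)&(abs(u_+.02)<.03); print(f'{yc:.2f}:{np.median(Z[k])*1000:.1f}',end=' ')
    print()
    for xc in np.arange(-.12,.13,.01):
        k=(abs(abs(v_-.09)-0)<.006)&(abs(u_-xc)<.004); print(f'{xc:.2f}:{np.median(Z[k])*1000:.1f}',end=' ')
    print()
E
```

```text
top0 bar pca dir [0.05827747 0.99830042] -3.340946141580379
 centre [0.47011993 0.02981221] len 0.19006011118600405
[ 227  131  179   68 4010]
 board ((616.4008178710938, 7.8310394287109375), (498.88580322265625, 191.10243225097656), 88.31486511230469)
 ex [ 0.99956752 -0.02940691] ang -1.6851348876953125
-0.23:36.5 -0.21:38.5 -0.19:38.5 -0.17:37.9 -0.15:38.8 -0.13:38.6 -0.11:38.2 -0.09:38.1 -0.07:38.2 -0.05:38.7 -0.03:35.9 -0.01:19.6 0.01:19.7 0.03:39.3 0.05:40.9 0.07:41.9 0.09:42.5 0.11:43.3 0.13:43.5 0.15:43.0 0.17:42.5 0.19:41.4 0.21:40.9 0.23:22.5 
-0.12:-0.4 -0.11:-0.2 -0.10:0.0 -0.09:17.1 -0.08:19.9 -0.07:40.4 -0.06:41.9 -0.05:42.4 -0.04:42.9 -0.03:42.3 -0.02:42.2 -0.01:42.6 -0.00:42.6 0.01:42.7 0.02:43.7 0.03:41.5 0.04:42.5 0.05:43.1 0.06:44.0 0.07:nan 0.08:19.8 0.09:1.6 0.10:-0.3 0.11:-1.7 0.12:-0.5 
scene0 bar pca dir [0.05974975 0.99821339] -3.4254486796704113
 centre [0.47158877 0.02973696] len 0.18960960761895368
[ 237  202  199   96 4256]
 board ((618.3436279296875, 6.4256439208984375), (497.7507629394531, 185.28688049316406), 88.17813110351562)
 ex [ 0.9994945  -0.03179225] ang -1.821868896484375
-0.23:22.5 -0.21:40.2 -0.19:39.9 -0.17:39.5 -0.15:40.2 -0.13:40.2 -0.11:40.2 -0.09:40.5 -0.07:40.0 -0.05:40.5 -0.03:40.6 -0.01:21.1 0.01:21.7 0.03:39.3 0.05:42.8 0.07:43.3 0.09:44.2 0.11:44.6 0.13:45.7 0.15:44.9 0.17:44.1 0.19:43.2 0.21:42.2 0.23:41.0 
-0.12:1.0 -0.11:2.2 -0.10:nan -0.09:22.8 -0.08:nan -0.07:43.3 -0.06:42.6 -0.05:43.5 -0.04:45.0 -0.03:43.7 -0.02:44.7 -0.01:43.3 -0.00:44.3 0.01:43.9 0.02:43.3 0.03:43.5 0.04:43.5 0.05:44.1 0.06:41.8 0.07:22.1 0.08:20.6 0.09:2.1 0.10:1.1 0.11:0.4 0.12:1.6 [ WARN:0@0.316] global loadsave.cpp:1063 imwrite_ Unsupported depth image for selected encoder is fallbacked to CV_8U.
  return _methods._mean(a, axis=axis, dtype=dtype,
  ret = ret.dtype.type(ret / rcount)
```

```bash
python3 - <<'E' 2>/dev/null
from h import *
C=np.array([.617,.007]);th=np.radians(-1.75);ex=np.array([np.cos(th),np.sin(th)]);ey=np.array([-ex[1],ex[0]])
for tag in('top0','scene0'):
    f=pickle.load(open(f'pics/{tag}.pkl','rb'));g=cv2.cvtColor(f['img'],cv2.COLOR_RGB2GRAY).astype(float)
    K=np.array(f['camera_matrix']);R=np.array(f['attitude']);p=np.array(f['position'])
    for nm,v0,h in(('L',.13,.0435),('R',-.13,.0395)):
        # rectified patch on the plane
        us=np.arange(-.1,.1,.001);vs=np.arange(-.13,.13,.001)+v0
        U,V=np.meshgrid(us,vs,indexing='ij')
        W=np.concatenate([C+U[...,None]*ex+V[...,None]*ey,np.full(U.shape+(1,),h)],-1)
        c=(W-p)@R;px=(c[...,0]/-c[...,2]*K[0,0]+K[0,2]).astype(np.float32);py=(-c[...,1]/-c[...,2]*K[1,1]+K[1,2]).astype(np.float32)
        I=cv2.remap(g.astype(np.float32),px,py,cv2.INTER_LINEAR)
        out=[]
        for uu in(-.05,-.02,.01,.04):
            r=I[abs(us-uu)<.01].mean(0);k=abs(vs-v0)<.03;w=np.clip(np.median(r[k])-r[k]-3,0,None);out.append(round(float((w*vs[k]).sum()/w.sum()),4))
        pr=I[:,abs(vs-v0-.04)<.03].mean(1);t=pr>np.median(pr)-25
        pr2=I[abs(us)<.04].mean(0);t2=pr2>np.median(pr2)-25
        print(tag,nm,'seam v at u',out,'plate u',us[t].min(),us[t].max(),'v',vs[t2].min(),vs[t2].max())
E
```

```text
top0 L seam v at u [0.1278, 0.1274, 0.1276, 0.1273] plate u -0.07399999999999998 0.09900000000000017 v 0.027000000000000024 0.25900000000000023
top0 R seam v at u [-0.1273, -0.1273, -0.1275, -0.1275] plate u -0.07399999999999998 0.09900000000000017 v -0.26 -0.028999999999999804
scene0 L seam v at u [0.1267, 0.1268, 0.1266, 0.1267] plate u -0.1 0.06600000000000014 v 0.027000000000000024 0.25900000000000023
scene0 R seam v at u [-0.1287, -0.1288, -0.1289, -0.1288] plate u -0.1 0.06600000000000014 v -0.26 -0.029999999999999805
```

Call:
apply_moves(
  series=[
    [0.0275, -0.0537, 0, 0, 0, 0.136, 1],
    [0.0275, -0.0537, 0, 0, 0, 0.136, 1],
    [0.0275, -0.0537, 0, 0, 0, 0, 1],
    [0.0275, -0.0537, 0, 0, 0, 0, 1],
    [0.0275, -0.0537, 0, 0, 0, 0, 1],
    [0.0275, -0.0537, 0, 0, 0, 0, 1],
    [0.0275, -0.0537, 0, 0, 0, 0, 1],
    [0.0275, -0.0537, 0, 0, 0, 0, 1],
    [0.0275, -0.0537, 0, 0, 0, 0, 1],
    [0.0275, -0.0537, 0, 0, 0, 0, 1],
    [0, 0, 0, 0, 0, 0, 1],
  ],
)

```text
clock: 1.48
eef_pos: [0.4725, 0.0266, 0.2312]
ee_rot: [[0.065, 0.001, -0.998], [0.998, -0.001, 0.065], [-0.001, -1.0, -0.001]]
ft_force: [0.8, 0.6, 0.5]
width: 0.0858
```

Call:
apply_moves(
  series=[
    [-0.0015, 0.0034, -0.06, 0, 0, 0.005, 1],
    [0, 0, -0.06, 0, 0, 0, 1],
    [0, 0, -0.05, 0, 0, 0, 1],
    [0, 0, 0, 0, 0, 0, 1],
  ],
)

```text
clock: 1.98
eef_pos: [0.4647, 0.0347, 0.0584]
ee_rot: [[0.054, -0.009, -0.998], [0.999, 0.001, 0.054], [0.0, -1.0, 0.009]]
ft_force: [-0.1, -0.1, 0.4]
width: 0.0859
```

```bash
python3 - <<'E'
from h import *
T=snap('top','top1');S=snap('scene','scene1')
a=cv2.resize(S['img'][150:240,270:400,::-1],None,fx=3,fy=4.4);a=cv2.resize(S['img'][150:240,270:400,::-1],None,fx=5,fy=5,interpolation=cv2.INTER_CUBIC)
cv2.imwrite('pics/c1.png',a)
P=pts(S);f=pickle.load(open('pics/top0.pkl','rb'));print(ray(f,309.2,214.5,.036))
s=pickle.load(open('pics/scene0.pkl','rb'));print(ray(s,330,197,.034));print(get_state()['eef_pos'])
E
```

```text
[0.46861555 0.03018934 0.036     ]
[0.47441722 0.02766307 0.034     ]
[0.4688608  0.0342334  0.06193612]
```

View pics/c1.png

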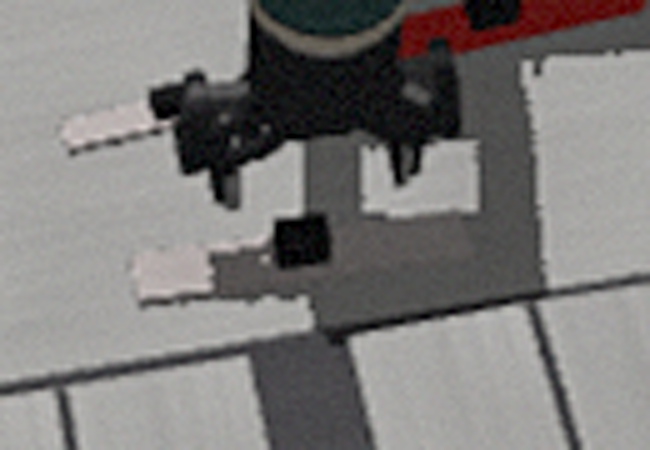

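Call:
apply_moves(
  series=[
    [0.0025, -0.0035, -0.015, 0, 0, 0, 1],
    [0, 0, -0.015, 0, 0, 0, 1],
    [0, 0, -0.01, 0, 0, 0, 1],
    [0, 0, -0.005, 0, 0, 0, 1],
    [0, 0, -0.002, 0, 0, 0, 1],
    [0, 0, 0, 0, 0, 0, 1],
    [0, 0, 0, 0, 0, 0, 1],
  ],
)

```text
clock: 2.95
eef_pos: [0.4717, 0.0301, 0.0145]
ee_rot: [[0.055, 0.001, -0.999], [0.999, -0.0, 0.055], [-0.0, -1.0, -0.001]]
ft_force: [0.9, 1.4, 0.8]
width: 0.0855
```

```bash
python3 - <<'E'
from h import *
S=snap('scene','scene2')
cv2.imwrite('pics/c2.png',cv2.resize(S['img'][150:240,270:400,::-1],None,fx=5,fy=5,interpolation=cv2.INTER_CUBIC))
s=get_state();print(s['eef_pos'],s['ft_force'],s['ee_rot'])
E
```

```text
[0.47166847 0.03013408 0.01452143] [ 0.07999975 -0.36223644 -0.22965089] [[ 5.47352347e-02  4.95915385e-04 -9.98500780e-01]
 [ 9.98500896e-01 -1.49777478e-04  5.47351667e-02]
 [-1.22408917e-04 -9.99999866e-01 -5.03370061e-04]]
```

View pics/c2.png

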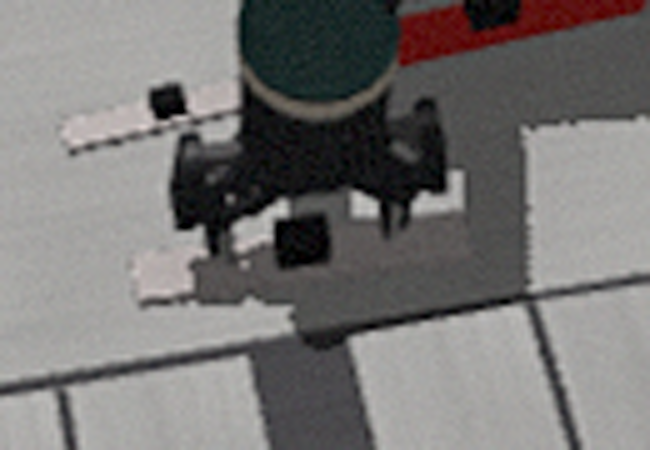

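Call:
apply_moves(
  series=[
    [0, 0, -0.003, 0, 0, 0, 0.6],
    [0, 0, 0, 0, 0, 0, 0],
    [0, 0, 0, 0, 0, 0, 0],
    [0, 0, 0, 0, 0, 0, 0],
    [0, 0, 0, 0, 0, 0, 0],
    [0, 0, 0, 0, 0, 0, 0],
  ],
)

```text
clock: 3.75
eef_pos: [0.4716, 0.03, 0.0115]
ee_rot: [[0.055, 0.0, -0.999], [0.999, -0.0, 0.055], [-0.0, -1.0, -0.0]]
ft_force: [-2.0, -1.5, 5.9]
width: 0.0285
```

```bash
python3 - <<'E'
from h import *
s=get_state();print(s['eef_pos'],s['ft_force'],s['width'],s['ft_torque'])
E
```

```text
[0.47160776 0.03003883 0.01150848] [-1.98037281 -1.47247323  5.86308973] 0.028546444071862555 [-0.25813292  0.16537606  0.01717113]
```

Call:
apply_moves(
  series=[
    [0, 0, 0.01, 0, 0, 0, 0],
    [0, 0, 0.03, 0, 0, 0, 0],
    [0, 0, 0.04, 0, 0, 0, 0],
    [0, 0, 0.02, 0, 0, 0, 0],
    [0.02, -0.025, 0, 0, 0, 0.014, 0],
    [0.03, -0.038, 0, 0, 0, 0.014, 0],
    [0.03, -0.038, 0, 0, 0, 0, 0],
    [0.025, -0.032, 0, 0, 0, 0, 0],
    [0.0144, -0.018, 0, 0, 0, 0, 0],
    [0, 0, 0, 0, 0, 0, 0],
    [0, 0, 0, 0, 0, 0, 0],
    [0, 0, 0, 0, 0, 0, 0],
  ],
)

```text
clock: 5.25
eef_pos: [0.5897, -0.1197, 0.1111]
ee_rot: [[0.026, -0.001, -1.0], [1.0, 0.001, 0.026], [0.001, -1.0, 0.001]]
ft_force: [-0.2, -0.2, -2.7]
width: 0.0289
```

```bash
python3 - <<'E'
from h import *
T=snap('top','top3');S=snap('scene','scene3')
cv2.imwrite('pics/c3.png',np.vstack([cv2.resize(S['img'][150:310,210:450,::-1],None,fx=2,fy=1.8),cv2.resize(T['img'][120:260,210:450,::-1],None,fx=2,fy=1.8)]))
s=get_state();print(s['eef_pos'],s['ft_force'],s['width'],s['ee_rot'][:,0])
P=pts(S);X,Y,Z=np.moveaxis(P,-1,0)
m=(Z>.085)&(Z<.118)&(X>.55)&(X<.64)&(Y>-.24)&(Y<0)&(S['img'].min(-1)>140)
q=P[m];print(len(q));A=np.c_[q[:,1]+.121,np.ones(len(q))]
print('z tilt',np.linalg.lstsq(A,q[:,2],rcond=None)[0],'yaw slope',np.linalg.lstsq(A,q[:,0],rcond=None)[0],q[:,1].min(),q[:,1].max())
E
```

```text
[ 0.59017083 -0.11998674  0.11128818] [ 0.02990295 -0.16630765 -1.94387383] 0.029273683454273242 [2.59951021e-02 9.99662055e-01 1.71711838e-04]
226
z tilt [0.00432181 0.11106461] yaw slope [-0.04304393  0.5836442 ] -0.21346163176908997 -0.02454275403735534
```

View pics/c3.png

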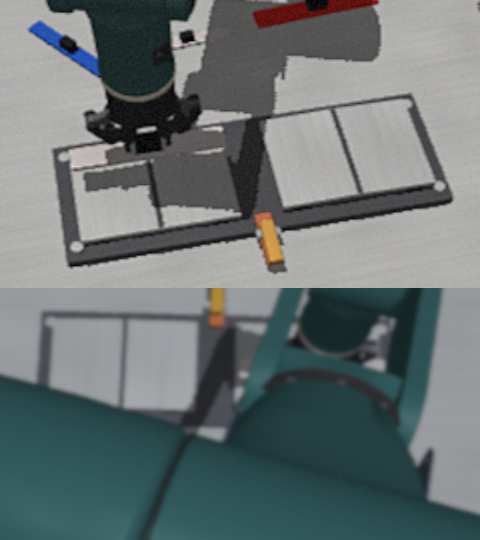

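Call:
apply_moves(
  series=[
    [0.001, -0.001, -0.02, 0, 0, -0.003, 0],
    [0, 0, -0.02, 0, 0, 0, 0],
    [0, 0, -0.01, 0, 0, 0, 0],
    [0, 0, -0.004, 0, 0, 0, 0],
    [0, 0, -0.002, 0, 0, 0, 0],
    [0, 0, 0, 0, 0, 0, 0],
    [0, 0, 0, 0, 0, 0, 0],
  ],
)

```text
clock: 6.22
eef_pos: [0.5922, -0.122, 0.0558]
ee_rot: [[0.03, 0.001, -1.0], [1.0, -0.0, 0.03], [-0.0, -1.0, -0.001]]
ft_force: [1.0, -0.4, -3.1]
width: 0.029
```

```bash
python3 - <<'E'
from h import *
s=get_state();print(s['eef_pos'],s['ft_force'],s['width'],s['ee_rot'][:,0],s['ft_torque'])
E
```

```text
[ 0.59222951 -0.12200184  0.05578137] [ 0.98099148 -0.44357305 -3.08043998] 0.02900348635184907 [ 2.97666197e-02  9.99556796e-01 -4.00069421e-04] [-0.02562066  0.01463104 -0.01691536]
```

Call:
apply_moves(
  series=[
    [-0.0005, 0.0005, -0.001, 0, 0, 0, 0],
    [0, 0, -0.001, 0, 0, 0, 0],
    [0, 0, -0.0005, 0, 0, 0, 0],
    [0, 0, -0.0005, 0, 0, 0, 0],
    [0, 0, 0, 0, 0, 0, 0],
    [0, 0, 0, 0, 0, 0, 0],
  ],
)

```text
clock: 6.98
eef_pos: [0.5913, -0.1214, 0.0522]
ee_rot: [[0.03, -0.0, -1.0], [1.0, -0.0, 0.03], [-0.0, -1.0, 0.0]]
ft_force: [0.2, -0.4, -2.7]
width: 0.0288
```

Call:
apply_moves(
  series=[
    [0, 0, -0.0005, 0, 0, 0, 0],
    [0, 0, -0.0005, 0, 0, 0, 0],
    [0, 0, 0, 0, 0, 0, 0],
  ],
)

```text
clock: 7.35
eef_pos: [0.5913, -0.1213, 0.0512]
ee_rot: [[0.03, -0.0, -1.0], [1.0, -0.0, 0.03], [-0.0, -1.0, 0.0]]
ft_force: [0.6, -0.1, -3.0]
width: 0.0289
```

Call:
apply_moves(
  series=[
    [0, 0, -0.0005, 0, 0, 0, 0],
    [0, 0, -0.0005, 0, 0, 0, 0],
    [0, 0, 0, 0, 0, 0, 0],
  ],
)

```text
clock: 7.72
eef_pos: [0.5914, -0.1213, 0.0503]
ee_rot: [[0.03, 0.0, -1.0], [1.0, -0.0, 0.03], [-0.0, -1.0, -0.0]]
ft_force: [-0.5, -0.2, -1.5]
width: 0.0287
```

Call:
apply_moves(
  series=[
    [0, 0, -0.0004, 0, 0, 0, 0],
    [0, 0, 0, 0, 0, 0, 0],
    [0, 0, 0, 0, 0, 0, 0],
  ],
)

```text
clock: 8.1
eef_pos: [0.5914, -0.1214, 0.0501]
ee_rot: [[0.03, 0.0, -1.0], [1.0, -0.0, 0.03], [-0.0, -1.0, -0.0]]
ft_force: [-2.0, 0.2, 1.5]
width: 0.029
```

Call:
apply_moves(
  series=[
    [0, 0, 0, 0, 0, 0, 0.45],
    [0, 0, 0, 0, 0, 0, 0.8],
    [0, 0, 0, 0, 0, 0, 1],
    [0, 0, 0, 0, 0, 0, 1],
    [0, 0, 0.02, 0, 0, 0, 1],
    [0, 0, 0.04, 0, 0, 0, 1],
    [0, 0, 0.05, 0, 0, 0, 0],
    [-0.05, 0, 0, 0, 0, 0, 0],
    [-0.05, 0, 0, 0, 0, 0, 0],
    [-0.05, 0, 0, 0, 0, 0, 0],
    [0, 0, 0, 0, 0, 0, 0],
    [0, 0, 0, 0, 0, 0, 0],
  ],
)

```text
clock: 9.6
eef_pos: [0.4423, -0.1218, 0.1604]
ee_rot: [[0.03, 0.002, -1.0], [1.0, -0.001, 0.03], [-0.001, -1.0, -0.002]]
ft_force: [0.1, -0.2, 0.5]
width: 0.0006
```

```bash
cat > bar.py <<'E'
from h import *
import sys
def bar(f,dz=0):
    P=pts(f);X,Y,Z=np.moveaxis(P,-1,0);Z=Z-dz
    m=(Z>.0435)&(Z<.057)&(X>.565)&(X<.62)&(Y>-.24)&(Y<-.005)
    n,l,st,ce=cv2.connectedComponentsWithStats(m.astype(np.uint8));
    i=[k for k in range(1,n) if st[k,4]>25]
    q=P[np.isin(l,i)]; q=q[abs(q[:,1]+.121)>.02]
    A=np.c_[q[:,1]+.121,np.ones(len(q))]
    r=cv2.minAreaRect((q[:,:2]*1000).astype(np.float32))
    k=lambda s:np.median(q[(s*(q[:,1]+.121)>.055),2])
    print(len(q),'tilt,z',np.linalg.lstsq(A,q[:,2],rcond=None)[0],'yaw,x',np.linalg.lstsq(A,q[:,0],rcond=None)[0],r,'zL',k(1),'zR',k(-1))
E
python3 - <<'E'
from bar import *
T=snap('top','top4');S=snap('scene','scene4')
bar(T);bar(S,.0015)
cv2.imwrite('pics/c4.png',np.vstack([cv2.resize(S['img'][150:310,210:450,::-1],None,fx=2,fy=1.8),cv2.resize(T['img'][120:260,210:450,::-1],None,fx=2,fy=1.8)]))
s=get_state();print(s['eef_pos'],s['ft_force'],s['width'],s['ee_rot'][:,0])
E
```

```text
299 tilt,z [-0.00305574  0.04816856] yaw,x [0.0050317  0.59199425] ((592.0418701171875, -61.911888122558594), (74.67205810546875, 31.226572036743164), 89.41667175292969) zL 0.047917731506183614 zR nan
658 tilt,z [-0.00081707  0.04976783] yaw,x [0.03636727 0.59176673] ((591.0870971679688, -119.89879608154297), (189.67654418945312, 33.19850540161133), 88.03329467773438) zL 0.04972765197917317 zR 0.049784539763083946
[ 0.44301879 -0.12187846  0.16025567] [0.02476317 0.26548934 0.38360822] 0.00026688918545685335 [ 2.96298552e-02  9.99560630e-01 -7.86296901e-04]
  return _methods._mean(a, axis=axis, dtype=dtype,
  ret = ret.dtype.type(ret / rcount)
```

View pics/c4.png

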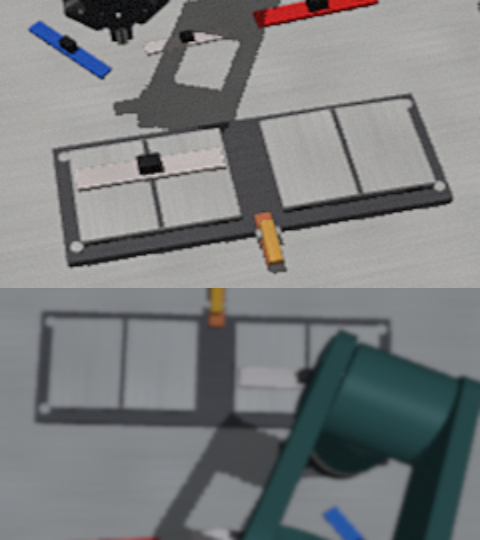

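Call:
apply_moves(
  series=[
    [0.03, 0.015, 0, 0, 0, 0, 0],
    [0.045, 0.023, 0, 0, 0, 0, 0],
    [0.045, 0.023, 0, 0, 0, 0, 0],
    [0.031, 0.0155, 0, 0, 0, 0, 0],
    [0, 0, -0.03, 0, 0, 0, 0],
    [0, 0, -0.04, 0, 0, 0, 0],
    [0, 0, -0.025, 0, 0, 0, 0],
    [0, 0, -0.01, 0, 0, 0, 0],
    [0, 0, 0, 0, 0, 0, 0],
    [0, 0, 0, 0, 0, 0, 0],
  ],
)

```text
clock: 10.95
eef_pos: [0.5936, -0.045, 0.0559]
ee_rot: [[0.03, 0.002, -1.0], [1.0, -0.0, 0.03], [-0.0, -1.0, -0.002]]
ft_force: [0.7, 0.7, 0.1]
width: 0.0
```

```bash
python3 - <<'E'
from bar import *
s=get_state();print(s['eef_pos'],s['ft_force'],s['width'],s['ee_rot'][:,0])
E
```

```text
[ 0.59358305 -0.04501112  0.05587883] [0.66804299 0.65704792 0.08255388] 1.3234533530926288e-05 [ 2.96695599e-02  9.99559671e-01 -4.25278406e-04]
```

Call:
apply_moves(
  series=[
    [0, 0, -0.002, 0, 0, 0, 0],
    [0, 0, -0.002, 0, 0, 0, 0],
    [0, 0, -0.001, 0, 0, 0, 0],
    [0, 0, 0, 0, 0, 0, 0],
    [0, 0, 0, 0, 0, 0, 0],
  ],
)

```text
clock: 11.58
eef_pos: [0.5923, -0.0449, 0.0499]
ee_rot: [[0.03, -0.0, -1.0], [1.0, -0.0, 0.03], [-0.0, -1.0, 0.0]]
ft_force: [-0.1, 0.1, -1.2]
width: -0.0
```

Call:
apply_moves(
  series=[
    [0.0005, 0, -0.0005, 0, 0, 0, 0],
    [0, 0, 0, 0, 0, 0, 0],
    [0, 0, 0, 0, 0, 0, 0],
  ],
)

```text
clock: 11.95
eef_pos: [0.5928, -0.0449, 0.0493]
ee_rot: [[0.03, -0.0, -1.0], [1.0, -0.0, 0.03], [-0.0, -1.0, 0.0]]
ft_force: [-0.2, 0.0, -0.0]
width: 0.0002
```

Call:
apply_moves(
  series=[
    [0, 0, -0.0005, 0, 0, 0, 0],
    [0, 0, 0, 0, 0, 0, 0],
    [0, 0, 0, 0, 0, 0, 0],
  ],
)

```text
clock: 12.32
eef_pos: [0.5928, -0.0448, 0.0489]
ee_rot: [[0.03, -0.0, -1.0], [1.0, -0.0, 0.03], [-0.0, -1.0, 0.0]]
ft_force: [0.4, -0.5, 0.0]
width: 0.0002
```

Call:
apply_moves(
  series=[
    [0, 0, -0.0005, 0, 0, 0, 0],
    [0, 0, 0, 0, 0, 0, 0],
    [0, 0, 0, 0, 0, 0, 0],
  ],
)

```text
clock: 12.7
eef_pos: [0.5929, -0.0449, 0.0485]
ee_rot: [[0.03, 0.0, -1.0], [1.0, -0.0, 0.03], [-0.0, -1.0, -0.0]]
ft_force: [-0.7, 0.0, 3.0]
width: 0.0
```

Call:
apply_moves(
  series=[
    [0, 0, -0.0003, 0, 0, 0, 0],
    [0, 0, 0, 0, 0, 0, 0],
    [0, 0, 0, 0, 0, 0, 0],
  ],
)

```text
clock: 13.08
eef_pos: [0.5929, -0.0449, 0.0483]
ee_rot: [[0.03, 0.0, -1.0], [1.0, -0.0, 0.03], [-0.0, -1.0, -0.0]]
ft_force: [-1.5, 1.1, 3.6]
width: 0.0001
```

Call:
apply_moves(
  series=[
    [0, 0, -0.0004, 0, 0, 0, 0],
    [0, 0, 0, 0, 0, 0, 0],
    [0, 0, 0, 0, 0, 0, 0],
  ],
)

```text
clock: 13.45
eef_pos: [0.5929, -0.0449, 0.0482]
ee_rot: [[0.03, 0.0, -1.0], [1.0, -0.0, 0.03], [-0.0, -1.0, -0.0]]
ft_force: [-1.6, 0.2, 7.3]
width: 0.0002
```

Contact resisted at once: 0.5 mm of travel built up 7.3 N. I'll hold a little and view the tilt under load.

Call:
apply_moves(
  series=[
    [0, 0, -0.0001, 0, 0, 0, 0],
    [0, 0, 0, 0, 0, 0, 0],
    [0, 0, 0, 0, 0, 0, 0],
    [0, 0, 0, 0, 0, 0, 0],
  ],
)

```text
clock: 13.95
eef_pos: [0.5929, -0.0449, 0.0481]
ee_rot: [[0.03, 0.0, -1.0], [1.0, -0.0, 0.03], [-0.0, -1.0, -0.0]]
ft_force: [-1.9, -0.0, 8.1]
width: -0.0004
```

```bash
python3 - <<'E' 2>/dev/null
from bar import *
S=snap('scene','scene5');bar(S,.0015)
cv2.imwrite('pics/c5.png',cv2.resize(S['img'][150:310,210:450,::-1],None,fx=3,fy=3))
s=get_state();print(s['eef_pos'],s['ft_force'])
E
```

```text
554 tilt,z [0.00288548 0.04914805] yaw,x [0.06449899 0.59294896] ((591.3341674804688, -119.91346740722656), (189.66383361816406, 32.28507995605469), 87.77432250976562) zL 0.04944402393921399 zR 0.04884194540396225
[ 0.59287999 -0.04484837  0.04811751] [-2.10757312  0.13494428  8.06234995]
```

View pics/c5.png

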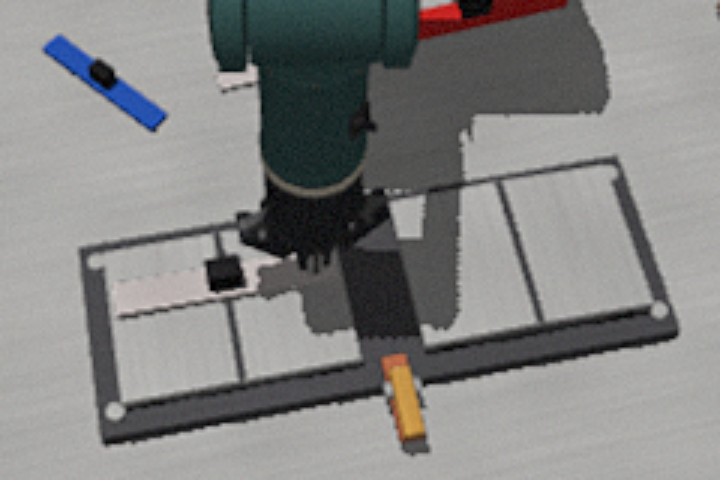

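Call:
apply_moves(
  series=[
    [0, 0, 0.01, 0, 0, 0, 0],
    [0, 0, 0.03, 0, 0, 0, 0],
    [0, 0, 0.03, 0, 0, 0, 0],
    [-0.001, -0.04, 0, 0, 0, 0, 0],
    [-0.002, -0.055, 0, 0, 0, 0, 0],
    [-0.001, -0.04, 0, 0, 0, 0, 0],
    [-0.001, -0.015, 0, 0, 0, 0, 0],
    [0, 0, -0.03, 0, 0, 0, 0],
    [0, 0, -0.025, 0, 0, 0, 0],
    [0, 0, -0.008, 0, 0, 0, 0],
    [0, 0, 0, 0, 0, 0, 0],
    [0, 0, 0, 0, 0, 0, 0],
  ],
)

```text
clock: 15.5
eef_pos: [0.5887, -0.1949, 0.0556]
ee_rot: [[0.029, 0.002, -1.0], [1.0, -0.001, 0.029], [-0.001, -1.0, -0.002]]
ft_force: [0.7, 0.5, -0.4]
width: 0.0005
```

Call:
apply_moves(
  series=[
    [0, 0, -0.002, 0, 0, 0, 0],
    [0, 0, -0.0015, 0, 0, 0, 0],
    [0, 0, -0.001, 0, 0, 0, 0],
    [0, 0, 0, 0, 0, 0, 0],
    [0, 0, 0, 0, 0, 0, 0],
  ],
)

```text
clock: 16.12
eef_pos: [0.5878, -0.1949, 0.0501]
ee_rot: [[0.03, -0.0, -1.0], [1.0, -0.0, 0.03], [-0.0, -1.0, 0.0]]
ft_force: [0.3, 0.2, -0.4]
width: -0.0
```

Call:
apply_moves(
  series=[
    [0, 0, -0.0005, 0, 0, 0, 0],
    [0, 0, -0.0005, 0, 0, 0, 0],
    [0, 0, 0, 0, 0, 0, 0],
    [0, 0, 0, 0, 0, 0, 0],
  ],
)

```text
clock: 16.62
eef_pos: [0.5878, -0.1948, 0.049]
ee_rot: [[0.03, -0.0, -1.0], [1.0, -0.0, 0.03], [-0.0, -1.0, 0.0]]
ft_force: [0.5, 0.2, 1.2]
width: -0.0002
```

Call:
apply_moves(
  series=[
    [0, 0, -0.0005, 0, 0, 0, 0],
    [0, 0, 0, 0, 0, 0, 0],
    [0, 0, 0, 0, 0, 0, 0],
  ],
)

```text
clock: 17.0
eef_pos: [0.5879, -0.1949, 0.0487]
ee_rot: [[0.03, 0.0, -1.0], [1.0, -0.0, 0.03], [-0.0, -1.0, -0.0]]
ft_force: [-0.3, -0.1, 1.2]
width: 0.0001
```

Call:
apply_moves(
  series=[
    [0, 0, -0.0005, 0, 0, 0, 0],
    [0, 0, 0, 0, 0, 0, 0],
    [0, 0, 0, 0, 0, 0, 0],
  ],
)

```text
clock: 17.38
eef_pos: [0.5879, -0.1949, 0.0483]
ee_rot: [[0.03, 0.0, -1.0], [1.0, -0.0, 0.03], [-0.0, -1.0, -0.0]]
ft_force: [-0.3, -0.2, 4.8]
width: -0.0002
```

Call:
apply_moves(
  series=[
    [0, 0, -0.0003, 0, 0, 0, 0],
    [0, 0, 0, 0, 0, 0, 0],
    [0, 0, 0, 0, 0, 0, 0],
  ],
)

```text
clock: 17.75
eef_pos: [0.5879, -0.1949, 0.0482]
ee_rot: [[0.03, 0.0, -1.0], [1.0, -0.0, 0.03], [-0.0, -1.0, -0.0]]
ft_force: [-0.9, 0.0, 5.9]
width: -0.0001
```

Call:
apply_moves(
  series=[
    [0, 0, -0.0003, 0, 0, 0, 0],
    [0, 0, 0, 0, 0, 0, 0],
    [0, 0, 0, 0, 0, 0, 0],
    [0, 0, 0, 0, 0, 0, 0],
  ],
)

```text
clock: 18.25
eef_pos: [0.5879, -0.1949, 0.048]
ee_rot: [[0.03, 0.0, -1.0], [1.0, -0.0, 0.03], [-0.0, -1.0, -0.0]]
ft_force: [-2.1, 1.4, 8.5]
width: -0.0001
```

```bash
python3 - <<'E' 2>/dev/null
from bar import *
S=snap('scene','scene6');bar(S,.0015)
s=get_state();print(s['eef_pos'],s['ft_force'])
E
```

```text
551 tilt,z [-0.00300023  0.04937496] yaw,x [0.00756116 0.59306963] ((590.9588012695312, -119.94548797607422), (189.71337890625, 33.54154968261719), 88.09107208251953) zL 0.0493120184863185 zR 0.04970969538164338
[ 0.58790283 -0.19488705  0.04803596] [-1.49656314  0.33910426  8.33142209]
```

No rock at either end. Retreating.

Call:
apply_moves(
  series=[
    [0, 0, 0.005, 0, 0, 0, 0],
    [0, 0, 0.03, 0, 0, 0, 0],
    [0, 0, 0.05, 0, 0, 0, 0],
    [0, 0, 0.05, 0, 0, 0, 0],
    [-0.05, 0.03, 0, 0, 0, 0, 0],
    [-0.05, 0.05, 0, 0, 0, 0, 0],
    [-0.03, 0.05, 0, 0, 0, 0, 0],
    [-0.01, 0.05, 0, 0, 0, 0, 0],
    [0, 0.05, 0, 0, 0, 0, 0],
    [0, 0.05, 0, 0, 0, 0, 0],
    [0, 0, 0, 0, 0, 0, 0],
    [0, 0, 0, 0, 0, 0, 0],
  ],
)

```text
clock: 19.8
eef_pos: [0.4536, 0.0791, 0.1824]
ee_rot: [[0.029, -0.0, -1.0], [1.0, -0.001, 0.029], [-0.001, -1.0, 0.0]]
ft_force: [-0.2, 0.2, 0.4]
width: 0.0002
```

```bash
python3 - <<'E' 2>/dev/null
from bar import *
T=snap('top','top7');S=snap('scene','scene7');bar(S,.0015);bar(T)
cv2.imwrite('pics/c7.png',np.vstack([S['img'][:280,:,::-1],T['img'][80:380,:,::-1]]))
s=get_state();print(s['eef_pos'],s['ft_force'])
E
```

```text
649 tilt,z [0.00111269 0.04963773] yaw,x [0.0312833  0.59162196] ((590.2952270507812, -119.65464782714844), (189.47103881835938, 33.41313934326172), 87.8039321899414) zL 0.049732987478966706 zR 0.049395856538495986
571 tilt,z [-0.00045206  0.04819615] yaw,x [0.02793616 0.59046102] ((590.95751953125, -119.44886779785156), (189.74806213378906, 30.95044708251953), 88.41841888427734) zL 0.04789160317769148 zR 0.0480021716457919
[0.45370187 0.0782962  0.1823542 ] [-0.08890215  0.34226616  0.37553014]
```

View pics/c7.png

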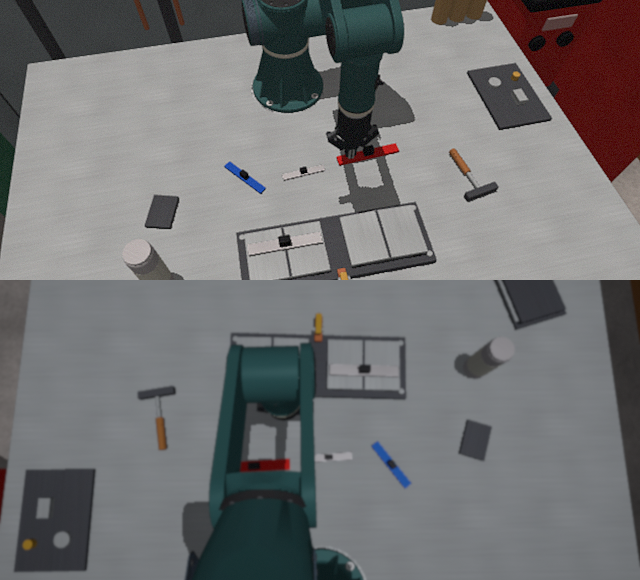

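The straightedge lies level and square across the right plate, with its grip block at about (284,241) in the scene view. The hammer, can and offcut are where they were.

```bash
python3 -c "
from station import *
print(job_done())"
```

```text
the job is handed in; nothing more can be done
None
```

The right plate is the flat one. I left the straightedge lying across it, let go, and handed the job in at about 20 s of robot time.

- **Choice of plate:** Depth readings from both cameras already showed the left plate as a roof, about 3 mm higher at its seam. I therefore went straight to the right plate and did not set the straightedge on the left one, so the left plate's rocking was never felt by pressing.
- **Setting down:** I lowered the larger silver straightedge in steps of about 0.5 mm until it took about 4 N, then released it.
- **Press test:** I pressed the left end, then the right end, reading 8.1 N and 8.5 N. These readings come at the end of each step, so a brief peak between steps would not show. Both ends met the finger at about 48.7 mm height and gave only 0.6 to 0.7 mm, with no 5 mm drop and no tilt visible in the depth data, so it did not rock.
- **Final check:** The straightedge is level to within about 0.3 mm. Its centre is about 1 mm from where I aimed, and it is square to the seam within about half a degree. The arm is clear, and the hammer, can and offcut look unmoved in the pictures.
- **Disagreement:** The two cameras differ by about 1.5 mm in height. The front-to-back position of the plate's middle is uncertain by a few millimetres.

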